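Open the organiser and point out the next two parts to join

TASK

Show the pencil assembler which two parts to join next. With your fingertips, gently push the organiser's clear sliding door fully open by its blue rib, then point down at the rose-gold cone tip, holding the fingertips still a centimetre or two above it for two seconds, and after that point in the same way at the open top end of the graphite-black barrel for two seconds. Nothing is to be grasped or lifted: touch nothing but the organiser, leave every other part where it stands, and finish with the hand clear of everything and the door still open.

Things in the scene. Friction and masses are not known exactly. Their poses are not given: they have to be found in the camera images.
- organiser: Clear acrylic organiser, fixed to the table, 150 (x) by 190 (y) by 42 mm high (49 mm over the door rails along its -x and +x edges), open on top, walls and floor 4 mm, white floor liner. One full-height divider along x = 0 and one along y = 0 make four cells. The door starts over the two +y cells, where the two cone tips stand, one in each cell; the -y cells hold thin grey and black spares, fixed. Origin: centre of the underside; z up.
- door (a joint): Clear sliding door, a flat 3 mm plate lying on top of the organiser (138 mm along x, 94 mm along y, upper face 45.5 mm above the table). Value in m: 0 = shut over the +y cells; grows as the door slides along the organiser's -y axis, to 0.092 = fully open (stop), over the -y cells. It starts between 0 and 0.025, slides with about 1 to 2 N and stays where it is left.
- rib_top (a point): Middle of the top edge of the blue finger rib that stands upright on the door near its +y edge; axes as the organiser's. The rib is 70 mm long (x), 6 mm thick (y) and stands 24 mm above the door; this point is 69.5 mm above the table and moves with the door. Push the rib's +y face towards the organiser's -y, with shut fingers pointing down, their ends 5 to 10 mm above the door plate.
- rose_tip: Rose-gold (pinkish copper) cone tip, loose, standing point up on its 15 mm wide foot, 30 mm high; origin at the middle of its foot, z up. It stands in one of the two +y cells, on the organiser's 4 mm floor, so its top is 34 mm above the table. It topples easily.
- rose_tip_top (a point): Top of the rose-gold cone tip, the place to point at, 34 mm above the table. z up.
- dark_tip: Dark steel cone tip of the same shape and size, loose, standing in the other +y cell; not the one wanted. Origin at the middle of its foot.
- barrel: Graphite-black pencil barrel, 13 mm in diameter, 105 mm long, with a thin steel band near its top, loose, standing upright in the block's 22 mm deep hole. Origin at its lower end, 8 mm above the table; z up along the barrel.
- barrel_mouth (a point): Open top end of the barrel, the place to point at, 113 mm above the table; z up.
- block: Aluminium assembly block, 60 by 60 by 30 mm, fixed, with the hole in the middle of its top that holds the barrel. Origin: centre of the underside.
- bowl: White melamine bowl, 110 mm across the rim, 45 mm high, loose; leave alone. Origin: centre of the underside.
- sleeve_a: Frosted grip sleeve, a tube 16 mm in diameter, 34 mm high, standing on end, loose; leave alone. Origin: centre of the underside.
- sleeve_b: Second frosted grip sleeve, the same; leave alone.
Not all that is in view belongs to the job. Of the things that look like the organiser, the larger one is meant.

How it is judged:
On the way, in this order (a step that is already met when the one before it is completed fails the run):
1. the door is pushed fully open (within 10 mm of its stop) (value of joint door above 0.082 m), for 0.2 s.
2. the fingertips are held just above the rose-gold cone tip for 1.5 s (grasp point within 20 mm sideways and 18 to 62 mm above its top, so that the fingertips are up to about 40 mm above it) (horizontal distance between the grasp point and rose_tip_top below 0.02 m and z of the grasp point in the frame of rose_tip_top between 0.018 and 0.062 m), for 1.5 s.
3. the fingertips are held in the same way just above the barrel's open end for 1.5 s (horizontal distance between the grasp point and barrel_mouth below 0.02 m and z of the grasp point in the frame of barrel_mouth between 0.018 and 0.062 m), for 1.5 s.
At the end, for the whole second after the job is handed in: The door is open to within 10 mm of its stop; both cone tips and the barrel stand upright (within 0.1 rad) within 5 mm of where they began, the bowl and both sleeves within 10 mm; all at rest (value of joint door above 0.082 m and distance of each of rose_tip, dark_tip, barrel from where it was at the start of the episode below 0.005 m and angle between each of rose_tip, dark_tip, barrel's own z axis and vertical below 0.1 rad and distance of each of bowl, sleeve_a, sleeve_b from where it was at the start of the episode below 0.01 m and linear speed of each of rose_tip, dark_tip, barrel, bowl, sleeve_a, sleeve_b below 0.01 m/s); the robot touches nothing.
It fails at once if the robot touches a cone tip, the barrel or its block ((contact force between rose_tip and the fingers above 0.2 N or contact force between rose_tip and the arm above 0.2 N) or (contact force between dark_tip and the fingers above 0.2 N or contact force between dark_tip and the arm above 0.2 N) or (contact force between barrel and the fingers above 0.2 N or contact force between barrel and the arm above 0.2 N) or (contact force between block and the fingers above 0.2 N or contact force between block and the arm above 0.2 N)).
It fails at once if a cone tip or the barrel is moved, lifted or tipped (5 mm, 0.2 rad) (distance of any of rose_tip, dark_tip, barrel from where it was at the start of the episode above 0.005 m or angle between any of rose_tip, dark_tip, barrel's own z axis and vertical above 0.2 rad).
It fails at once if the bowl or a grip sleeve is touched, or moved or lifted by 10 mm ((contact force between bowl and the fingers above 0.2 N or contact force between bowl and the arm above 0.2 N) or (contact force between sleeve_a and the fingers above 0.2 N or contact force between sleeve_a and the arm above 0.2 N) or (contact force between sleeve_b and the fingers above 0.2 N or contact force between sleeve_b and the arm above 0.2 N) or distance of any of bowl, sleeve_a, sleeve_b from where it was at the start of the episode above 0.01 m).
It fails at once if the rib of the door is pinched between the fingers instead of pushed (contact force between door and the fingers above 1 N and y of the grasp point in the frame of rib_top between -0.005 and 0.005 m and z of the grasp point in the frame of rib_top below 0.015 m).
It fails at once if the door is forced or squeezed with more than 40 N (contact force between door and the fingers above 40 N or contact force between door and the arm above 40 N).
It also fails if it takes over 64 s, if anything falls off the work surface, if the arm or the gripper's body presses on something with over 40 N, if the wrist force passes 120 N, or if a joint passes its speed limit or range.

ROBOT

A 6-joint arm with a two-finger parallel gripper is mounted at the origin on the work surface. World frame = base frame: x ahead of the robot, y to its left, z up, the work surface at z = 0. Lengths are in m, angles in rad, forces in N, time in s.
With the tool pointing down it reaches from about 0.35 to 0.975 m from the base axis. Payload 4.9 kg.
Tool frame: the origin (TCP) lies between the finger pads; the fingertips stand 25 mm ahead of it and the grasp point (between the pads) lies 6 mm ahead of it; z points along the fingers, y is the line along which they close (so a half turn about z gives the same grasp; the last joint's range is limited). The gripper opens to 85 mm and grips with 20 to 120 N. Pads are 22 mm wide; open, the fingers measure 114 mm over their backs; the gripper's body (76 mm by 85 mm) begins 54 mm behind the grasp point. The pads swing forward as they close: fully open they stand 13 mm farther back than shut.
Start: joints at [1.183, 0.053, 1.613, -0, 1.476, -0.119], TCP at [0.166, 0.603, 0.256] pointing down, gripper open.
Joint ranges: [-3.01, 3.01], [-1.01, 2.22], [0.06, 2.58], [-1.02, 4.17], [0.09, 2.62], [-3.14, 3.14]. Speed limits (rad/s): [2.57, 2.57, 3.14, 3.14, 3.14, 3.14].

INTERFACE

Orientations are given as a unit quaternion [w, x, y, z].
In Python, from plant import manip gives the robot as it stands.
- The arm moves only by the shell command python3 -m inch 'ROWS'. ROWS is JSON, a list of rows, each a list of 3 entries, a list of its own where there are three numbers: the shift along the tool's x, y, z in m, then the turn, a rotation vector about the tool's x, y, z in rad, then the opening, from 0 (shut) to 1 (fully open). A call has 1 to 8 rows; each row shifts and turns the commanded pose from where the row before left it, along the tool's axes as they then stand; what a row does not reach is not made up. A row lasts 1/10 s, in which the tool goes at most 50 mm and 8.59 degrees, less where a joint would pass 70% of its speed; a pose out of reach is approached as far as the arm can. A call with a gripper value outside its range is refused whole. The fingers move at their own pace and stop on an object; the grip force is fixed at half the most. Time passes only in rows, so rows that do not move let the fingers close. It gives the time, the measured TCP pose, the force, the opening and the grip force at its end, in the units of the state.
- manip.state(): the state, without advancing time (a new reading comes with each control period).
- manip.grab_frame(name): name is "side" or "top" or "wrist"; returns (picture, depth): 480x640x3 uint8, red, green, blue; 480x640 float32, m along the optical axis (not along the pixel's ray), 0 where there is no reading.
- manip.camera_params(name): a dict with "camera_matrix" (3x3 intrinsics, pixels), "rvec" (rotation vector, rad) and "tvec" (3), from world to camera coordinates, as OpenCV has them. Camera axes: x right, y down, z forward; pixel columns grow to the right and rows downward; lengths in m; the calibration is good to about 2 mm. A picture is of the moment at which its call begins: read the wrist's pose just before it. camera_params takes no time and is no camera call; for the wrist camera it gives the pose at the moment of the call.
- manip.job_done(): hands the job in; it is judged then, once.
Trained networks look in the newest picture that a camera, given by its name, has taken for a name from the list of things; names that differ only in an ending like _2 or _b are one class to them, and where a whole thing is asked for, a point or a joint stands for the part that bears it (a point fixed in the world has none). Each returns a list of dicts, best first, with "score" (0 to 1); they miss things now and then, are a little off and sometimes report something else, mostly with a low value. They report only what shows in the picture. A call takes as long as a camera call. They do not tell look-alikes from the thing itself.
- manip.look_for(camera, label): "point" ([x, y, z] in m, in world coordinates, good to about 4 mm: the middle of the surface that is visible of it).
The state is a dict: "time": time; "joint_pos": joint angles; "joint_vel": joint speeds; "joint_efforts": joint torques, N m; "tool_pos": TCP position; "tool_rot": TCP orientation; "contact_force": force on the tool from outside, world axes, zero at the start; "ft_torque": the same for the moment, N m; "gripper_width": opening from 0.0 (shut) to 1.0 (fully open); "grasp_force": force on a finger pad.
Only numpy, scipy, OpenCV 4.12 (cv2) and the standard library are available. Lean on these libraries where they do the work, as an engineer would, in place of code of your own. Each camera call takes 0.05 s, during which the arm holds its last target. There are 200 camera calls.

## Working session

There is one attempt and no reset: what is moved stays moved. The work goes in short steps, Python scripts to look and compute and a shell command to move; the robot and the scene stay as the last step left them, time stands still between calls to the robot, and variables do not carry over. Pictures are saved under pics/ and viewed, at most 10 in all, crops included, and the job is handed in when it is done.

```bash
mkdir -p pics; cat > h.py <<'E'
import numpy as np, cv2
from plant import manip
def cam(n):
    p=manip.camera_params(n);return np.array(p["camera_matrix"]),cv2.Rodrigues(np.array(p["rvec"],float))[0],np.array(p["tvec"],float).ravel()
def onplane(n,u,v,z):
    K,R,t=cam(n);d=R.T@np.linalg.inv(K)@[u,v,1];c=-R.T@t
    return c+d*(z-c[2])/d[2]
def proj(n,P):
    K,R,t=cam(n);q=K@(R@np.array(P)+t);return q[:2]/q[2]
def tri(n1,p1,n2,p2):
    M=[K@np.c_[R,t] for K,R,t in (cam(n1),cam(n2))]
    X=cv2.triangulatePoints(M[0],M[1],np.array(p1,float),np.array(p2,float)).ravel();return X[:3]/X[3]
def snap(n,f):
    im,d=manip.grab_frame(n);cv2.imwrite("pics/"+f,im[:,:,::-1]);return im,d
E
python3 - <<'E'
from h import *
np.set_printoptions(precision=4,suppress=True)
for c in("top","side"):
    snap(c,c+"1.png")
    for l in("organiser","rib_top","rose_tip","rose_tip_top","dark_tip","barrel","barrel_mouth","block","bowl","sleeve_a"):
        for r in manip.look_for(c,l)[:3]: print(c,l,round(r["score"],2),np.round(r["point"],3),proj(c,r["point"]).round())
    K,R,t=cam(c);print(-R.T@t)
s=manip.state();print(s["time"],s["tool_pos"],s["tool_rot"])
E
```

```text
top organiser 0.68 [0.553 0.049 0.044] [283. 264.]
top organiser 0.58 [0.767 0.015 0.029] [302. 170.]
top organiser 0.44 [ 0.483 -0.236  0.031] [416. 302.]
top rib_top 0.72 [0.545 0.094 0.046] [262. 267.]
top rib_top 0.63 [0.753 0.046 0.031] [288. 175.]
top rose_tip 0.68 [0.557 0.052 0.045] [281. 262.]
top barrel 0.69 [ 0.631 -0.194  0.02 ] [395. 234.]
top barrel_mouth 0.64 [ 0.484 -0.235  0.099] [422. 299.]
top barrel_mouth 0.25 [0.548 0.09  0.047] [263. 266.]
top block 0.67 [ 0.485 -0.237  0.029] [416. 301.]
top bowl 0.96 [ 0.631 -0.195  0.022] [396. 233.]
top sleeve_a 0.39 [0.447 0.277 0.025] [174. 312.]
[ 0.3954 -0.0141  1.2439]
side organiser 0.76 [0.558 0.045 0.032] [293. 257.]
side organiser 0.61 [0.767 0.014 0.023] [380. 261.]
side rib_top 0.79 [0.751 0.049 0.031] [371. 250.]
side rib_top 0.71 [0.548 0.094 0.044] [287. 241.]
side barrel 0.7 [ 0.485 -0.248  0.078] [267. 332.]
side barrel_mouth 0.72 [ 0.484 -0.245  0.073] [267. 333.]
side block 0.59 [ 0.479 -0.257  0.03 ] [266. 353.]
side block 0.49 [0.449 0.275 0.016] [246. 215.]
side bowl 0.93 [ 0.635 -0.172  0.022] [339. 320.]
side sleeve_a 0.71 [ 0.483 -0.347  0.022] [270. 394.]
side sleeve_a 0.65 [0.452 0.276 0.018] [247. 214.]
[ 0.4876 -0.982   0.8037]
1.1 [0.166  0.6026 0.2563] [0.    0.134 0.991 0.   ]
```

```bash
python3 - <<'E'
import cv2
t=cv2.imread("pics/top1.png")[130:370,140:460];s=cv2.imread("pics/side1.png")[180:420,200:520]
cv2.imwrite("pics/topc.png",cv2.resize(t,None,fx=2.5,fy=2.5,interpolation=2))
cv2.imwrite("pics/sidec.png",cv2.resize(s,None,fx=2.5,fy=2.5,interpolation=2))
E
```

```text
(no output)
```

View pics/topc.png

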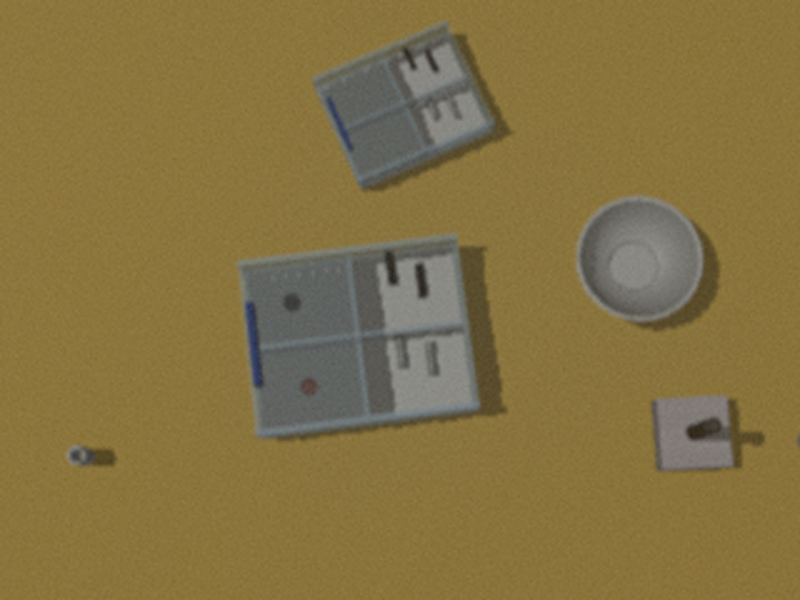

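View pics/sidec.png

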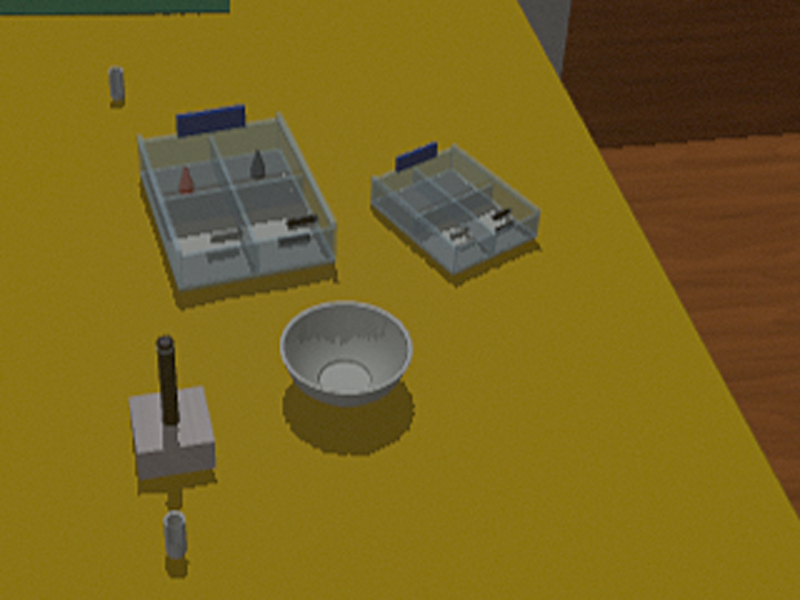

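The top crop shows the larger organiser in the middle. Its rib runs (250,302)–(259,386), the rose tip is at (309,387) and the barrel mouth is near (693,432). In the side crop the rib's top edge runs (177,118)–(245,107), the rose apex is at (186,167) and the barrel mouth is at (165,341). The small look-alike sits farther out.

```bash
python3 - <<'E'
from h import *
np.set_printoptions(precision=4,suppress=True)
T=lambda x,y:(140+x/2.5,130+y/2.5); S=lambda x,y:(200+x/2.5,180+y/2.5)
for n,a,b in(("ribA(-x)",(256,387),(177,117)),("ribB(+x)",(247,302),(245,107)),("rose",(309,387),(186,167)),("mouth",(692,432),(165,341))):
    print(n,tri("top",T(*a),"side",S(*b)), n, onplane("top",*T(*a),.0695 if "rib" in n else .034 if n=="rose" else .113))
C=[onplane("top",*T(*p),.045)[:2] for p in((240,262),(457,237),(478,408),(258,437))]
print(np.array(C), np.mean(C,0)); 
e=C[1]-C[0]+C[2]-C[3]; print("yaw of -y axis", np.degrees(np.arctan2(e[1],e[0])), [np.linalg.norm(C[i]-C[i-1]) for i in range(4)])
for p in((80,456),(800,440),(292,301)):print(onplane("top",*T(*p),.034))
K,R,t=cam("wrist"); s=manip.state(); from scipy.spatial.transform import Rotation as Ro
q=s["tool_rot"];print(Ro.from_quat(np.r_[q[1:],q[0]]).as_matrix(), -R.T@t-s["tool_pos"])
E
```

```text
ribA(-x) [0.5077 0.1301 0.066 ] ribA(-x) [0.5042 0.1294 0.0695]
ribB(+x) [0.5779 0.1412 0.0651] ribB(+x) [0.5749 0.1405 0.0695]
rose [0.5124 0.089  0.0334] rose [0.5088 0.0887 0.034 ]
mouth [ 0.4798 -0.2254  0.0975] mouth [ 0.4745 -0.2226  0.113 ]
[[ 0.6131  0.1516]
 [ 0.6404 -0.0336]
 [ 0.4942 -0.055 ]
 [ 0.4647  0.1286]] [0.5531 0.0479]
yaw of -y axis -81.23684352508916 [np.float64(0.15018988192779625), np.float64(0.18721096902832862), np.float64(0.1477884319360632), np.float64(0.18598473494565373)]
[0.4451 0.2788 0.034 ]
[ 0.4759 -0.3287  0.034 ]
[0.5823 0.1066 0.034 ]
[[-0.9641  0.2655  0.    ]
 [ 0.2655  0.9641  0.    ]
 [-0.      0.     -1.    ]] [-0.065   0.0185  0.1178]
```

```bash
python3 -m inch '[[[0,0,0],[0,0,0.143],0],[[0,0,0],[0,0,0.143],0],[[0,0,0],[0,0,0.143],0],[[0,0,0],[0,0,0.143],0],[[0,0,0],[0,0,0.143],0],[[0,0,0],[0,0,0.143],0],[[0,0,0],[0,0,0.143],0],[[0,0,0],[0,0,0.143],0]]'
python3 -m inch '[[[-0.03,0.0186,0],[0,0,0],0],[[-0.03,0.0186,0],[0,0,0],0],[[-0.03,0.0186,0],[0,0,0],0],[[-0.03,0.0186,0],[0,0,0],0],[[-0.03,0.0186,0],[0,0,0],0],[[-0.03,0.0186,0],[0,0,0],0],[[-0.03,0.0186,0],[0,0,0],0],[[-0.03,0.0186,0],[0,0,0],0]]'
python3 -m inch '[[[-0.03,0.0186,0],[0,0,0],0],[[-0.03,0.0186,0],[0,0,0],0],[[-0.03,0.0186,0],[0,0,0],0],[[-0.03,0.0186,0],[0,0,0],0],[[-0.03,0.0186,0],[0,0,0],0],[[-0.03,0.0186,0],[0,0,0],0],[[-0.03,0.0186,0],[0,0,0],0],[[0,0,0],[0,0,0],0]]'
python3 - <<'E'
from h import *
np.set_printoptions(precision=4,suppress=True)
print(manip.state()); snap("wrist","w1.png")
for l in("rib_top","rose_tip_top"):
  for r in manip.look_for("wrist",l)[:3]: print(l,round(r["score"],2),np.round(r["point"],3),proj("wrist",r["point"]).round())
E
```

```text
time: 1.9
tool_pos: [0.166, 0.6025, 0.2563]
tool_rot: [-0.0, 0.651, 0.759, -0.0]
contact_force: [-0.0, -0.4, -0.2]
gripper_width: 0.0
grasp_force: 0.0
time: 2.7
tool_pos: [0.3515, 0.3878, 0.2565]
tool_rot: [0.0, 0.649, 0.761, 0.0]
contact_force: [0.2, 0.4, -0.2]
gripper_width: -0.001
grasp_force: 0.0
time: 3.5
tool_pos: [0.5143, 0.1993, 0.2564]
tool_rot: [0.001, 0.651, 0.759, -0.0]
contact_force: [-0.5, 0.7, 0.5]
gripper_width: 0.004
grasp_force: 0.0
{'time': 3.5, 'joint_pos': array([ 0.2352, -0.123 ,  1.7841, -0.0012,  1.48  ,  0.0819]), 'joint_vel': array([ 0.0531, -0.0189,  0.0229,  0.0383,  0.0222,  0.037 ]), 'joint_efforts': array([ -1.3474, -31.2735, -37.3084,  -0.2326,  -0.1123,  -0.214 ]), 'tool_pos': array([0.5143, 0.1993, 0.2564]), 'tool_rot': array([ 0.0006,  0.6508,  0.7592, -0.0001]), 'contact_force': array([-0.4708,  0.7203,  0.4893]), 'ft_torque': array([ 0.0322, -0.0042,  0.0145]), 'grasp_force': 0.0, 'gripper_width': 0.004074790699265823}
rib_top 0.93 [0.579 0.121 0.047] [364. 301.]
rib_top 0.76 [0.772 0.066 0.033] [519. 363.]
```

View pics/w1.png

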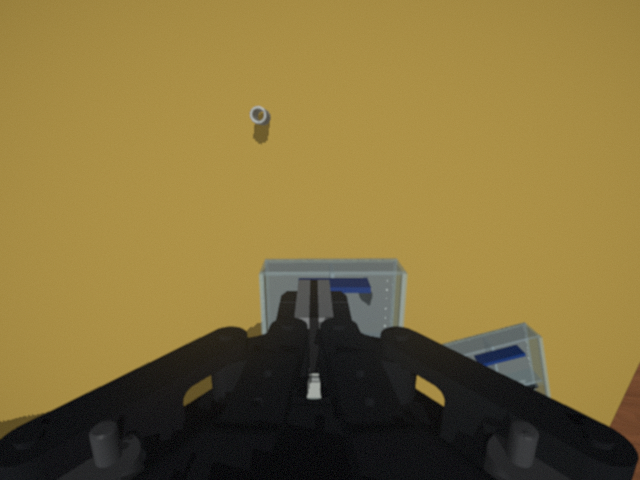

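The wrist picture shows the organiser's +y wall from (263,262) to (405,260), level with the tool axes. The rib's top edge is at row ~279, and its +x end is at (371,279).

```bash
python3 - <<'E'
from h import *
np.set_printoptions(precision=4,suppress=True)
ey=np.array([-.153,.988]);ex=np.array([.988,.153]); tp=manip.state()["tool_pos"]; print(tp)
for n,uv,z in(("ribB",(371,279),.0695),("cornA",(263,262),.042),("cornB",(405,260),.042)):
    P=onplane("wrist",*uv,z);print(n,P,"rel tool x,y:",(P[:2]-tp[:2])@ey,(P[:2]-tp[:2])@ex)
P=np.array([.541,.1355]);print("rib mid top/side rel",(P-tp[:2])@ey,(P-tp[:2])@ex)
E
```

```text
[0.5121 0.2022 0.2562]
ribB [0.5755 0.1553 0.0695] rel tool x,y: -0.05602854348889881 0.055502591029789064
cornA [0.4699 0.1459 0.042 ] rel tool x,y: -0.04916719758406785 -0.05024598437285194
cornB [0.6121 0.1707 0.042 ] rel tool x,y: -0.04641849455978182 0.09398552933782453
rib mid top/side rel -0.0703198506320769 0.018376644347291655
```

The blue band's upper row is its base and its lower row (~291) is the top edge. Read that way, the wrist view agrees with the top/side result, putting the rib's face about 67 mm along −tool x. I'll descend beside the rib.

```bash
python3 -m inch '[[[-0.01,0.006,0.03],[0,0,0],0],[[-0.01,0.006,0.03],[0,0,0],0],[[-0.01,0.006,0.03],[0,0,0],0],[[0,0,0.03],[0,0,0],0],[[0,0,0.03],[0,0,0],0],[[0,0,0.018],[0,0,0],0],[[0,0,0.01],[0,0,0],0],[[0,0,0],[0,0,0],0]]'
python3 -m inch '[[[0,0,0],[0,0,0],0],[[0,0,0],[0,0,0],0],[[0,0,0],[0,0,0],0]]'
python3 - <<'E'
from h import *
print(manip.state()["tool_pos"]); snap("side","s2.png")
im=cv2.imread("pics/s2.png")[170:320,220:420];cv2.imwrite("pics/s2c.png",cv2.resize(im,None,fx=4,fy=4,interpolation=2))
E
```

```text
time: 4.45
tool_pos: [0.5333, 0.1759, 0.0769]
tool_rot: [-0.001, 0.649, 0.761, -0.001]
contact_force: [0.0, 0.1, -0.2]
gripper_width: 0.001
grasp_force: 0.0
time: 4.75
tool_pos: [0.5358, 0.1755, 0.0799]
tool_rot: [0.001, 0.649, 0.761, 0.001]
contact_force: [-0.5, 0.1, 0.6]
gripper_width: 0.001
grasp_force: 0.0
[0.53575946 0.17554263 0.0798751 ]
```

View pics/s2c.png

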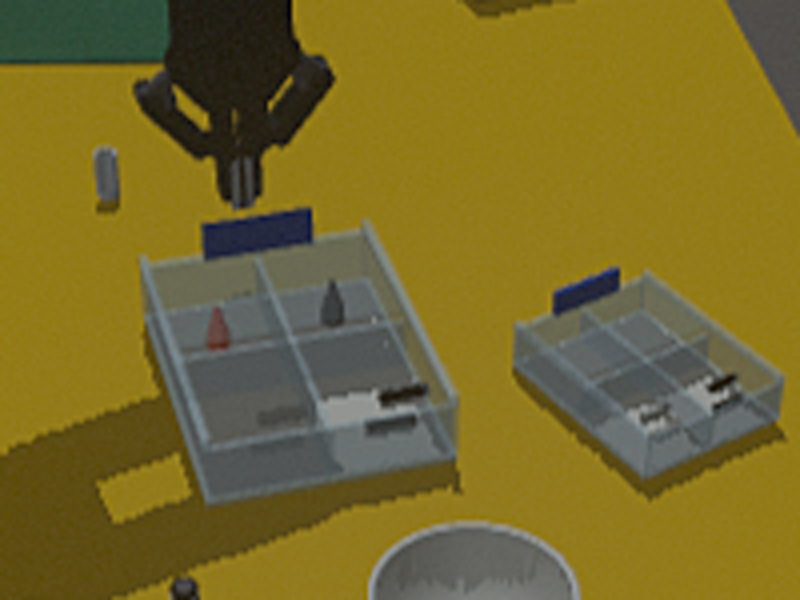

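The side crop shows the shut fingertips at (240,205), just behind the rib (203–312, row ~212), with nothing else near. I'll start pushing slowly.

```bash
python3 -m inch '[[[-0.008,0.003,0],[0,0,0],0],[[-0.008,0.003,0],[0,0,0],0],[[-0.005,0,0],[0,0,0],0],[[-0.005,0,0],[0,0,0],0],[[-0.005,0,0],[0,0,0],0],[[-0.005,0,0],[0,0,0],0],[[-0.006,0,0],[0,0,0],0],[[-0.006,0,0],[0,0,0],0]]'
python3 -m inch '[[[-0.006,0,0],[0,0,0],0],[[-0.006,0,0],[0,0,0],0],[[-0.006,0,0],[0,0,0],0],[[-0.006,0,0],[0,0,0],0],[[-0.006,0,0],[0,0,0],0],[[-0.006,0,0],[0,0,0],0],[[-0.006,0,0],[0,0,0],0],[[-0.006,0,0],[0,0,0],0]]'
```

```text
time: 5.6
tool_pos: [0.5483, 0.1285, 0.0783]
tool_rot: [-0.0, 0.649, 0.761, 0.0]
contact_force: [0.4, 1.1, -0.2]
gripper_width: 0.004
grasp_force: 0.7
time: 6.4
tool_pos: [0.5559, 0.0809, 0.0783]
tool_rot: [-0.0, 0.649, 0.761, -0.0]
contact_force: [1.0, 1.3, -0.4]
gripper_width: 0.0
grasp_force: 0.7
```

```bash
python3 -m inch '[[[-0.003,0,0],[0,0,0],0],[[-0.003,0,0],[0,0,0],0],[[-0.002,0,0],[0,0,0],0],[[-0.002,0,0],[0,0,0],0]]'
python3 - <<'E'
from h import *
snap("top","t3.png")
im=cv2.imread("pics/t3.png")[205:325,210:350];cv2.imwrite("pics/t3c.png",cv2.resize(im,None,fx=5,fy=5,interpolation=2))
E
```

```text
time: 6.8
tool_pos: [0.5574, 0.0714, 0.0783]
tool_rot: [-0.0, 0.649, 0.761, -0.0]
contact_force: [-0.5, 1.4, -0.0]
gripper_width: -0.001
grasp_force: 0.6
```

View pics/t3c.png

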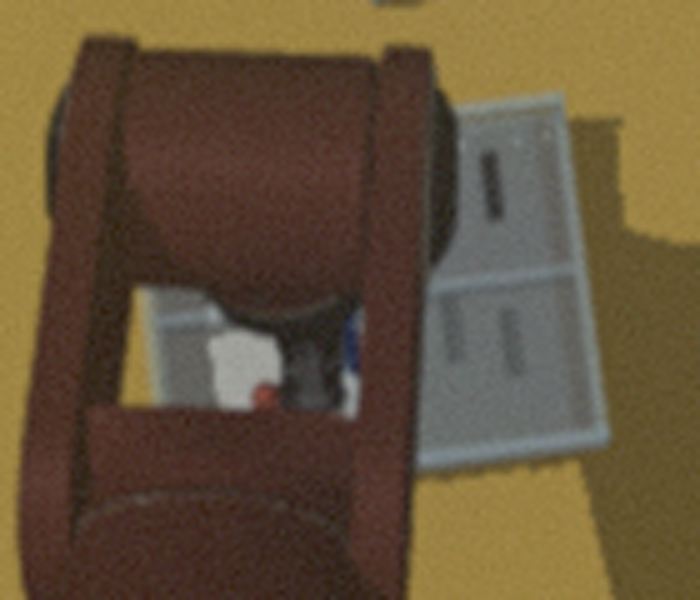

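The top crop shows the rib just ahead of the fingers near (355,340). The door covers most of the −y cells, and the force is still only ~1.4 N. I'll keep pushing in small steps until the stop shows in the force.

```bash
python3 -m inch '[[[-0.002,0,0],[0,0,0],0],[[-0.002,0,0],[0,0,0],0],[[-0.001,0,0],[0,0,0],0]]'
python3 -m inch '[[[-0.0015,0,0],[0,0,0],0],[[-0.0015,0,0],[0,0,0],0]]'
```

```text
time: 7.15
tool_pos: [0.5581, 0.0665, 0.0783]
tool_rot: [-0.0, 0.649, 0.761, -0.0]
contact_force: [-0.3, 1.2, 0.5]
gripper_width: -0.001
grasp_force: 0.6
time: 7.35
tool_pos: [0.5586, 0.0635, 0.0783]
tool_rot: [-0.0, 0.649, 0.761, -0.0]
contact_force: [-0.4, 0.9, 0.2]
gripper_width: -0.001
grasp_force: 0.6
```

```bash
python3 -m inch '[[[-0.0015,0,0],[0,0,0],0],[[-0.001,0,0],[0,0,0],0]]'
```

```text
time: 7.55
tool_pos: [0.559, 0.061, 0.0783]
tool_rot: [-0.0, 0.649, 0.761, -0.0]
contact_force: [-0.4, 1.6, 0.9]
gripper_width: -0.0
grasp_force: 0.6
```

```bash
python3 -m inch '[[[-0.001,0,0],[0,0,0],0],[[-0.001,0,0],[0,0,0],0]]'; python3 -m inch '[[[-0.001,0,0],[0,0,0],0],[[-0.001,0,0],[0,0,0],0]]'
```

```text
time: 7.75
tool_pos: [0.5593, 0.0597, 0.0783]
tool_rot: [-0.001, 0.649, 0.761, 0.0]
contact_force: [-2.4, 5.8, 1.4]
gripper_width: -0.001
grasp_force: 3.0
time: 7.95
tool_pos: [0.5593, 0.0595, 0.0784]
tool_rot: [-0.002, 0.649, 0.76, 0.002]
contact_force: [-2.6, 12.4, 3.0]
gripper_width: -0.002
grasp_force: 6.4
```

```bash
python3 -m inch '[[[-0.001,0,0],[0,0,0],0],[[-0.001,0,0],[0,0,0],0]]'
```

```text
time: 8.15
tool_pos: [0.5593, 0.0593, 0.0784]
tool_rot: [-0.004, 0.649, 0.76, 0.003]
contact_force: [-3.3, 19.7, 4.0]
gripper_width: 0.001
grasp_force: 9.6
```

The door is at its stop: the position is stuck and the force has risen to 20 N. I'll back off, rise, and move above the rose tip.

```bash
python3 -m inch '[[[0.008,0,0],[0,0,0],0],[[0.01,0,0],[0,0,0],0],[[0,0,-0.025],[0,0,0],0],[[0,0,-0.025],[0,0,0],0],[[0.008,-0.015,0],[0,0,0],0],[[0.008,-0.015,0],[0,0,0],0],[[0.008,-0.014,0],[0,0,0],0],[[0,0,0],[0,0,0],0]]'
python3 -m inch '[[[0,0,0],[0,0,0],0],[[0,0,0],[0,0,0],0]]'
python3 - <<'E'
from h import *
print(manip.state()["tool_pos"])
for c in("side","wrist"):
    snap(c,c+"4.png")
    for l in("rose_tip_top","rose_tip","rib_top"):
        for r in manip.look_for(c,l)[:2]: print(c,l,round(r["score"],2),np.round(r["point"],3))
im=cv2.imread("pics/side4.png")[170:320,220:420];cv2.imwrite("pics/s4c.png",cv2.resize(im,None,fx=4,fy=4,interpolation=2))
E
```

```text
time: 8.95
tool_pos: [0.5086, 0.0902, 0.1279]
tool_rot: [-0.0, 0.649, 0.761, -0.001]
contact_force: [1.2, 0.1, -0.4]
gripper_width: 0.004
grasp_force: 0.0
time: 9.15
tool_pos: [0.5107, 0.0895, 0.1286]
tool_rot: [0.0, 0.649, 0.761, 0.0]
contact_force: [-0.4, -0.1, 0.8]
gripper_width: -0.002
grasp_force: 0.0
[0.51065483 0.08951787 0.12855111]
side rib_top 0.76 [0.562 0.005 0.046]
side rib_top 0.68 [0.751 0.048 0.034]
wrist rose_tip_top 0.74 [0.517 0.094 0.023]
wrist rose_tip 0.69 [0.511 0.096 0.021]
wrist rib_top 0.86 [0.727 0.044 0.032]
wrist rib_top 0.57 [0.605 0.05  0.048]
```

View pics/s4c.png

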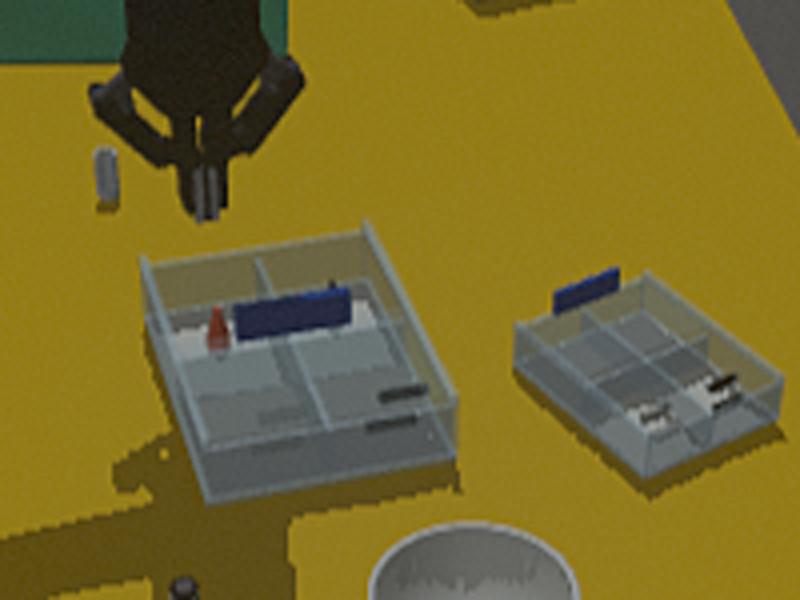

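View pics/wrist4.png

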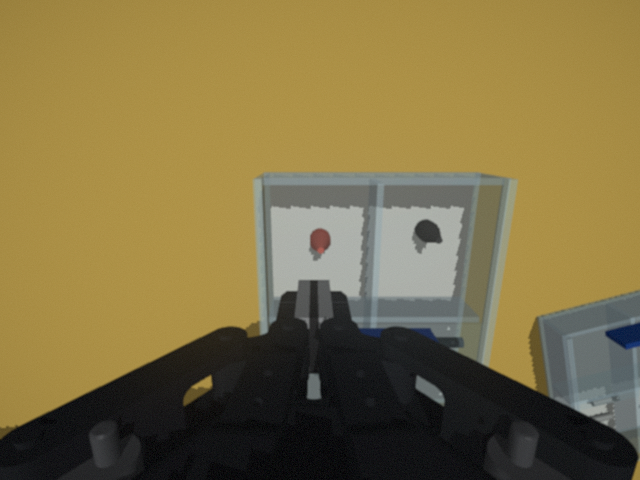

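The side crop shows the door open with the rib at mid-box (235–350, row 315), the rose tip standing at (218,310) and the fingertips at (206,220) above it. The wrist view shows the red cone with its apex near (321,249).

```bash
python3 - <<'E'
from h import *
tp=manip.state()["tool_pos"];P=onplane("wrist",321,249,.034);Q=tri("wrist",(321,249),"side",(220+218/4,170+306/4))
ey=np.array([-.153,.988]);ex=np.array([.988,.153])
print(tp,P,Q,(P-tp)[:2]@ey,(P-tp)[:2]@ex,(Q-tp)[:2]@ey,(Q-tp)[:2]@ex, proj("side",[*tp[:2],tp[2]-.025]))
E
```

```text
[0.51007232 0.08967537 0.12825328] [0.51530423 0.09273781 0.034     ] [0.51638399 0.09226951 0.03245835] 0.002225204529243882 0.005637674950241442 0.001597317710838667 0.0066328288150014035 [270.4167309  223.31471384]
```

```bash
python3 -m inch '[[[0.001,0.003,0.015],[0,0,0],0],[[0.001,0.003,0.015],[0,0,0],0],[[0,0,0.012],[0,0,0],0],[[0,0,0.008],[0,0,0],0],[[0,0,0],[0,0,0],0],[[0,0,0],[0,0,0],0],[[0,0,0],[0,0,0],0],[[0,0,0],[0,0,0],0]]'
python3 -m inch '[[[0,0,0],[0,0,0],0],[[0,0,0],[0,0,0],0],[[0,0,0],[0,0,0],0],[[0,0,0],[0,0,0],0],[[0,0,0],[0,0,0],0],[[0,0,0],[0,0,0],0],[[0,0,0],[0,0,0],0],[[0,0,0],[0,0,0],0]]'
python3 -m inch '[[[0,0,0],[0,0,0],0],[[0,0,0],[0,0,0],0],[[0,0,0],[0,0,0],0],[[0,0,0],[0,0,0],0],[[0,0,0],[0,0,0],0],[[0,0,0],[0,0,0],0],[[0,0,0],[0,0,0],0],[[0,0,0],[0,0,0],0]]'
```

```text
time: 10.35
tool_pos: [0.5161, 0.0927, 0.0791]
tool_rot: [0.001, 0.649, 0.761, 0.001]
contact_force: [0.1, 1.2, 0.8]
gripper_width: 0.001
grasp_force: 0.0
time: 11.15
tool_pos: [0.5155, 0.0927, 0.0783]
tool_rot: [-0.0, 0.649, 0.761, -0.0]
contact_force: [0.2, 0.1, -0.3]
gripper_width: 0.004
grasp_force: 0.0
time: 11.95
tool_pos: [0.5155, 0.0927, 0.0783]
tool_rot: [-0.0, 0.649, 0.761, -0.0]
contact_force: [0.5, -0.0, -0.0]
gripper_width: -0.003
grasp_force: 0.0
```

```bash
python3 -m inch '[[[0,0,0],[0,0,0],0],[[0,0,0],[0,0,0],0],[[0,0,0],[0,0,0],0],[[0,0,-0.02],[0,0,0],0],[[0,0,-0.03],[0,0,0],0],[[0,0,-0.04],[0,0,0],0],[[0,0,-0.04],[0,0,0],0],[[0,0,0],[0,0,0],0]]'
python3 - <<'E'
from h import *
np.set_printoptions(precision=4,suppress=True)
T=lambda x,y:(140+x/2.5,130+y/2.5); S=lambda x,y:(200+x/2.5,180+y/2.5)
print(tri("top",T(714,427),"side",S(165,341)),onplane("top",*T(714,427),.113),onplane("side",*S(165,341),.113))
print("block",onplane("top",*T(692,431),.03)); print("mouth net",[ (r["score"],r["point"]) for r in manip.look_for("top","barrel_mouth")[:2]])
tp=manip.state()["tool_pos"];M=tri("top",T(714,427),"side",S(165,341));ey=np.array([-.153,.988]);ex=np.array([.988,.153])
print(tp,(M-tp)[:2]@ey,(M-tp)[:2]@ex)
E
```

```text
time: 12.75
tool_pos: [0.5192, 0.0929, 0.2159]
tool_rot: [0.005, 0.649, 0.761, 0.004]
contact_force: [-0.2, -0.4, -0.4]
gripper_width: 0.0
grasp_force: 0.0
[ 0.4817 -0.2403  0.1115] [ 0.4789 -0.2401  0.113 ] [ 0.4846 -0.2415  0.113 ]
block [ 0.4811 -0.2379  0.03  ]
mouth net [(0.67, [0.4844, -0.2393, 0.0999])]
[0.5177 0.0928 0.2126] -0.32357927684028137 -0.08658191859959023
```

```bash
python3 -m inch '[[[-0.036,-0.0094,0],[0,0,0],0],[[-0.036,-0.0094,0],[0,0,0],0],[[-0.036,-0.0094,0],[0,0,0],0],[[-0.036,-0.0094,0],[0,0,0],0],[[-0.036,-0.0094,0],[0,0,0],0],[[-0.036,-0.0094,0],[0,0,0],0],[[-0.036,-0.0094,0],[0,0,0],0],[[-0.036,-0.0094,0],[0,0,0],0]]'
python3 -m inch '[[[-0.02,-0.005,0],[0,0,0],0],[[-0.016,-0.004,0],[0,0,0],0],[[0,0,0],[0,0,0],0],[[0,0,0],[0,0,0],0],[[0,0,0],[0,0,0],0]]'
python3 - <<'E'
from h import *
tp=manip.state()["tool_pos"];print(tp,proj("side",[*tp[:2],tp[2]-.025]))
for c in("side","wrist"):
    snap(c,c+"5.png")
    for r in manip.look_for(c,"barrel_mouth")[:2]: print(c,round(r["score"],2),np.round(r["point"],3),proj(c,r["point"]).round())
a=cv2.imread("pics/side5.png")[220:420,200:360];b=cv2.imread("pics/wrist5.png")[160:360,220:420]
cv2.imwrite("pics/c5.png",np.hstack([cv2.resize(x,None,fx=2,fy=2,interpolation=2) for x in(a,b)]))
E
```

```text
time: 13.6
tool_pos: [0.4855, -0.2046, 0.2065]
tool_rot: [-0.001, 0.649, 0.761, -0.0]
contact_force: [1.0, -0.1, 0.8]
gripper_width: 0.003
grasp_force: 0.0
time: 14.1
tool_pos: [0.4834, -0.2395, 0.2079]
tool_rot: [-0.0, 0.649, 0.761, 0.0]
contact_force: [-0.5, 0.1, 0.2]
gripper_width: -0.005
grasp_force: 0.0
[ 0.48340565 -0.23945511  0.20787468] [263.1496705  287.06842774]
side 0.78 [ 0.482 -0.247  0.074] [266. 333.]
wrist 0.74 [ 0.481 -0.233  0.105] [310. 238.]
```

View pics/c5.png

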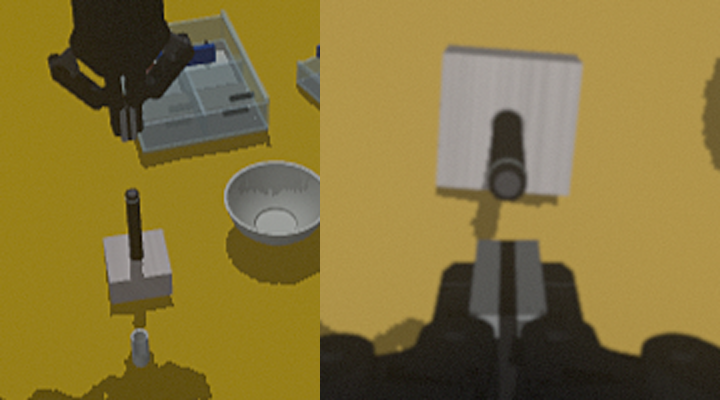

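The left half shows the fingertips at (127,137) above the barrel mouth at (132,193). The right half (wrist) shows the mouth at (508,180), in line with the fingers at (508,245).

```bash
python3 - <<'E'
from h import *
tp=manip.state()["tool_pos"];P=onplane("wrist",314,250,.113);Q=tri("wrist",(314,250),"side",(266,316.3))
ey=np.array([-.153,.988]);ex=np.array([.988,.153])
print(tp,P,Q,(P-tp)[:2]@ey,(P-tp)[:2]@ex)
E
```

```text
[ 0.48355821 -0.23977699  0.20836867] [ 0.48455413 -0.23841194  0.113     ] [ 0.48464439 -0.23905381  0.11093628] 0.0011962930409031617 0.001192826691999952
```

```bash
python3 -m inch '[[[0.001,0.001,0.015],[0,0,0],0],[[0,0,0.015],[0,0,0],0],[[0,0,0.013],[0,0,0],0],[[0,0,0.008],[0,0,0],0],[[0,0,0],[0,0,0],0],[[0,0,0],[0,0,0],0],[[0,0,0],[0,0,0],0],[[0,0,0],[0,0,0],0]]'
python3 -m inch '[[[0,0,0],[0,0,0],0],[[0,0,0],[0,0,0],0],[[0,0,0],[0,0,0],0],[[0,0,0],[0,0,0],0],[[0,0,0],[0,0,0],0],[[0,0,0],[0,0,0],0],[[0,0,0],[0,0,0],0],[[0,0,0],[0,0,0],0]]'
python3 -m inch '[[[0,0,0],[0,0,0],0],[[0,0,0],[0,0,0],0],[[0,0,0],[0,0,0],0],[[0,0,0],[0,0,0],0],[[0,0,0],[0,0,0],0],[[0,0,0],[0,0,0],0],[[0,0,0],[0,0,0],0],[[0,0,0],[0,0,0],0]]'
python3 -m inch '[[[0,0,0],[0,0,0],0],[[0,0,0],[0,0,0],0],[[0,0,0],[0,0,0],0],[[0,0,-0.02],[0,0,0],0],[[0,0,-0.03],[0,0,0],0],[[0,0,-0.04],[0,0,0],0],[[0,0,-0.03],[0,0,0],0],[[0,0,0],[0,0,0],0]]'
python3 -m inch '[[[0,0,0],[0,0,0],0],[[0,0,0],[0,0,0],0],[[0,0,0],[0,0,0],0]]'
python3 - <<'E'
from h import *
snap("side","s6.png")
im=cv2.imread("pics/s6.png")[170:420,200:440];cv2.imwrite("pics/s6c.png",cv2.resize(im,None,fx=2.4,fy=2.4,interpolation=2))
E
```

```text
time: 15.1
tool_pos: [0.4846, -0.2397, 0.1582]
tool_rot: [0.001, 0.649, 0.761, 0.0]
contact_force: [-0.2, 0.1, 0.2]
gripper_width: -0.002
grasp_force: 0.0
time: 15.9
tool_pos: [0.4842, -0.2394, 0.1573]
tool_rot: [-0.0, 0.649, 0.761, -0.0]
contact_force: [0.4, -0.6, -0.1]
gripper_width: 0.002
grasp_force: 0.0
time: 16.7
tool_pos: [0.4842, -0.2394, 0.1573]
tool_rot: [0.0, 0.649, 0.761, 0.0]
contact_force: [0.8, -0.2, -0.0]
gripper_width: 0.001
grasp_force: 0.0
time: 17.5
tool_pos: [0.4863, -0.2407, 0.2837]
tool_rot: [0.005, 0.649, 0.761, 0.001]
contact_force: [0.8, -0.3, -0.3]
gripper_width: -0.005
grasp_force: 0.0
time: 17.8
tool_pos: [0.4835, -0.2389, 0.2751]
tool_rot: [-0.002, 0.649, 0.761, -0.0]
contact_force: [-0.1, -0.9, -1.0]
gripper_width: -0.0
grasp_force: 0.0
```

View pics/s6c.png

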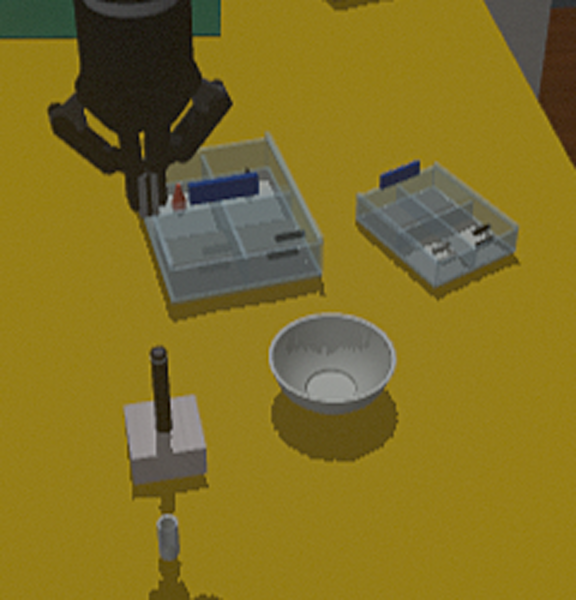

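The picture shows the door still open (rib at (222,188)) and the rose tip upright at (178,197). The barrel is upright at (160,390), the bowl and sleeve are undisturbed, and the hand is high and clear.

```bash
python3 -c "from plant import manip; print(manip.job_done())"
```

```text
the job is handed in; nothing more can be done
None
```

I pushed the door to its stop, held the fingertips about 2 cm above the rose-gold tip and then above the barrel mouth for over two seconds each, and handed the job in at about 18 s with the hand clear; no verdict was returned.

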